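Free a stuck drill chuck from its taper and hang it in the rack

TASK

The drill chuck is stuck by its taper in the round steel fixture. Twist it about 45 degrees, either way, to break the taper free, pull it straight up out of the bore, and lower it (do not drop it) into the yellow fork rack so that it hangs upright by its flange, at the closed end of the slot. Let go of it and leave the jar, motor and wrench alone.

Things in the scene. Friction and masses are not known exactly. Their poses are not given: they have to be found in the camera images.
- chuck_grip (a point): Grip point on the drill chuck's axis, z up along it: middle of its round body (42 mm diameter, 54 mm tall, the part to grip). It lies 105 mm above the small end, 40 mm above the flange's underside, 32 mm above the flange's top and 43 mm below the top of the conical nose.
- chuck_tip (a point): Centre of the small lower end of the chuck's taper, same axes as chuck_grip; inside the bore at the start, 15 mm above the table.
- fixture_mouth (a point): Centre of the bore's mouth, 80 mm above the table, top of the bolted-down fixture; z up. The stuck taper resists turning with about 0.3 N m, stays where it is left, and cannot be pulled up until turned at least 0.6 rad (35 degrees) from its start, either way; a stop is at 1.3 rad. Turned between these it lifts freely; it must rise 65 mm to clear the mouth.
- fork_seat (a point): Where the chuck's axis belongs in the fork rack, at the top face of the fork, 100 mm above the table; z up. The slot is 42 mm wide, runs along x, opens towards -x; closed end 21 mm from here along +x, open end 44 mm along -x. The taper goes in from above or through the open end; the flange then rests on the fork, with chuck_grip 40 mm above this point.
- chuck: The loose drill chuck, 0.5 to 0.8 kg, 148 mm tall; origin at the small end of its taper. From below: steel taper 65 mm long, 21 mm diameter widening to 34 mm, two lugs near the bottom reaching 17 mm from the axis; dark flange 56 mm diameter, 8 mm thick; round body; conical nose 20 mm tall. The flange rests on the fixture at the start.
- rack: The yellow fork rack, bolted down; origin on the table straight below fork_seat, same axes. Fork plate 12 mm thick, 86 mm wide, its top 100 mm up; a post 22 mm thick and 90 mm wide under the closed end; base plate 130 by 110 mm, 14 mm thick.
- jar: Bystander: amber jar with a red cap, 68 mm diameter, 85 mm tall; origin at the centre of its foot.
- motor: Bystander: small green electric motor on its foot, about 150 mm long along x, 72 mm wide, 88 mm tall; origin at the centre of its foot.
- wrench: Bystander: steel wrench lying flat along its x, 180 mm long; origin at its underside.
- fixture: The fixture as a whole: blue base plate 110 mm square, 14 mm thick, with a steel sleeve 76 mm in diameter and 80 mm high on it, bore 36 mm; origin on the table under the bore. It does not move.
Not all that is in view belongs to the job. Leave any red look-alike of the chuck alone. Leave any turquoise look-alike of the fixture alone.

How it is judged:
On the way, in this order (a step that is already met when the one before it is completed fails the run):
1. the chuck is twisted by more than 0.45 rad from its starting angle while still down in the bore (within 5 mm) (angle between the x axis of chuck_grip and the x axis of fixture_mouth, either way round above 0.45 rad and z of chuck_tip in the frame of fixture_mouth below -0.06 m and horizontal distance between chuck_grip and fixture_mouth below 0.015 m), for 0.05 s.
2. the whole taper is pulled up out of the bore (z of chuck_tip in the frame of fixture_mouth above 0.003 m), for 0.05 s.
3. the chuck is lowered into the fork while still gripped (within 20 mm of the seat point seen from above, flange less than 10 mm above the fork) (horizontal distance between chuck_grip and fork_seat below 0.02 m and z of chuck_grip in the frame of fork_seat between 0.03 and 0.05 m and contact force between the fingers and chuck above 1 N), for 0.05 s.
At the end, for the whole second after the job is handed in: the chuck hangs at rest in the fork: its axis within 14 mm of the seat point, its flange down on the fork within 4 mm, upright within 0.1 rad, and released (horizontal distance between chuck_grip and fork_seat below 0.014 m and z of chuck_grip in the frame of fork_seat between 0.036 and 0.044 m and angle between chuck_grip's own z axis and vertical below 0.1 rad and linear speed of chuck below 0.02 m/s); the robot touches nothing.
It fails at once if the jar, motor or wrench is moved by more than 30 mm (distance of any of jar, motor, wrench from where it was at the start of the episode above 0.03 m).
It also fails if it takes over 48 s, if anything falls off the work surface, if the arm or the gripper's body presses on something with over 40 N, if the wrist force passes 120 N, or if a joint passes its speed limit or range.

ROBOT

A 6-joint arm with a two-finger parallel gripper is mounted at the origin on the work surface. World frame = base frame: x ahead of the robot, y to its left, z up, the work surface at z = 0. Lengths are in m, angles in rad, forces in N, time in s.
With the tool pointing down it reaches from about 0.225 to 0.875 m from the base axis. Payload 3.4 kg.
Tool frame: the origin (TCP) lies at the very end of the fingers, on their centre line; the grasp point (between the pads) lies 19 mm behind it; z points along the fingers, y is the line along which they close (so a half turn about z gives the same grasp; the last joint's range is limited). The gripper opens to 85 mm and grips with 20 to 120 N. Pads are 22 mm wide; open, the fingers measure 114 mm over their backs; the gripper's body (76 mm by 85 mm) begins 54 mm behind the grasp point. The pads swing forward as they close: fully open they stand 13 mm farther back than shut.
Start: joints at [0.993, 0.276, 1.505, -0, 1.361, -0.121], TCP at [0.254, 0.516, 0.231] pointing down, gripper open.
Joint ranges: [-2.89, 2.89], [-0.75, 2.08], [0.22, 2.7], [-1.18, 4.32], [0.11, 2.71], [-2.7, 2.7]. Speed limits (rad/s): [2.57, 2.57, 3.14, 3.14, 3.14, 3.14].

INTERFACE

Orientations are given as a unit quaternion [w, x, y, z].
In Python, from rig import get_state, optics, sign_off gives the robot as it stands.
- The arm moves only by the tool send_rows, never from a script. Its argument "increments" is a list of rows, each an object with "gripper": the gripper's target within -1 to 1 (shut at 1, half-way at 0, fully open at -1); "linear": the shift along the world's x, y, z in m, a list of three; "delta_rot": the turn, a rotation vector about the world's x, y, z in rad, a list of three. In form: [{"gripper": gripper, "linear": [dx, dy, dz], "delta_rot": [rx, ry, rz]}, ...]. A call has 1 to 8 rows; each row is the pose to reach, as a shift and turn from the pose commanded when the call began; what a row does not reach only later rows make up. A row lasts 1/10 s, in which the tool goes at most 50 mm and 8.59 degrees, less where a joint would pass 70% of its speed; a pose out of reach is approached as far as the arm can. A call with a gripper value outside its range is refused whole. The fingers move at their own pace and stop on an object; "newtons" is the grip in N (left out, the last holds). Time passes only in rows, so rows that repeat a pose let the fingers close. It gives the time, the measured TCP pose, the force, the opening and the grip force at its end, in the units of the state.
- get_state(): the state, without advancing time (a new reading comes with each control period).
- optics.get_image(name): name is "scene" or "top"; returns a dict with "pixels" (400x640x3 uint8, blue, green, red), "K" (3x3 intrinsics, pixels), "rvec" (rotation vector, rad) and "tvec" (3), from world to camera coordinates, as OpenCV has them. Camera axes: x right, y down, z forward; pixel columns grow to the right and rows downward; lengths in m; the calibration is good to about 2 mm. A picture is of the moment at which its call begins. There is no depth.
- sign_off(): hands the job in; it is judged then, once.
The state is a dict: "clock": time; "qpos": joint angles; "qd": joint speeds; "effort": joint torques, N m; "position": TCP position; "ee_rot": TCP orientation; "contact_force": force on the tool from outside, world axes, zero at the start; "moment": the same for the moment, N m; "width": finger opening in m; "gripper_force": force on a finger pad.
Only numpy, scipy, OpenCV 4.12 (cv2) and the standard library are available. Lean on these libraries where they do the work, as an engineer would, in place of code of your own. Each camera call takes 0.05 s, during which the arm holds its last target. There are 200 camera calls.

## Working session

There is one attempt and no reset: what is moved stays moved. The work goes in short steps, Python scripts to look and compute and a tool call to move; the robot and the scene stay as the last step left them, time stands still between calls to the robot, and variables do not carry over. Pictures are saved under pics/ and viewed, at most 10 in all, crops included, and the job is handed in when it is done.

Besides the shell and the picture viewer there is one more tool, called after ">>>" as name(argument=value, ...) on one line, values as JSON. send_rows: Moves the arm, as the interface text tells. Its arguments: {"type":"object","properties":{"increments":{"type":"array"},"newtons":{"type":"number"}},"required":["increments"]}

```bash
mkdir -p pics
cat > h.py <<'E'
import numpy as np, cv2
from rig import get_state, optics, sign_off
def grab(n,f):
    d=optics.get_image(n); cv2.imwrite('pics/'+f,d['pixels']); np.savez('pics/'+f+'.npz',**{k:np.array(v) for k,v in d.items()}); return d
def load(f): return np.load('pics/'+f+'.npz')
def ray(d,u,v,z):
    "world point at height z on pixel u,v"
    R=cv2.Rodrigues(np.array(d['rvec'],float).reshape(3))[0]; t=np.array(d['tvec'],float).reshape(3)
    c=-R.T@t; r=R.T@np.linalg.inv(d['K'])@np.array([u,v,1.]); return c+r*(z-c[2])/r[2]
def proj(d,P):
    return cv2.projectPoints(np.array(P,float).reshape(-1,3),np.array(d['rvec'],float),np.array(d['tvec'],float),np.array(d['K'],float),None)[0].reshape(-1,2)
E
python3 - <<'E'
from h import *
grab('scene','s0.png');grab('top','t0.png');s=get_state()
for k in s: print(k,np.round(s[k],3))
E
```

```text
clock 0.1
qpos [ 0.993  0.277  1.506  0.     1.361 -0.121]
qd [-0.    -0.002 -0.002 -0.001 -0.    -0.001]
effort [ 1.0000e-03 -4.1769e+01 -2.4641e+01 -0.0000e+00  6.0000e-03  0.0000e+00]
position [0.253 0.516 0.231]
ee_rot [-0.     0.226  0.974 -0.001]
contact_force [-0.579  0.878  0.139]
moment [-0.075  0.026 -0.01 ]
gripper_force 0.0
width 0.085
```

View pics/s0.png

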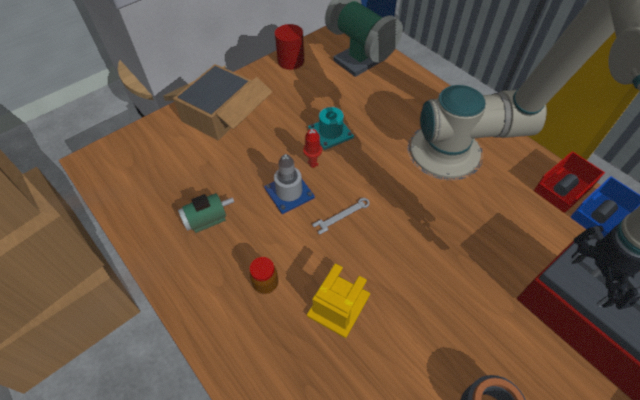

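View pics/t0.png

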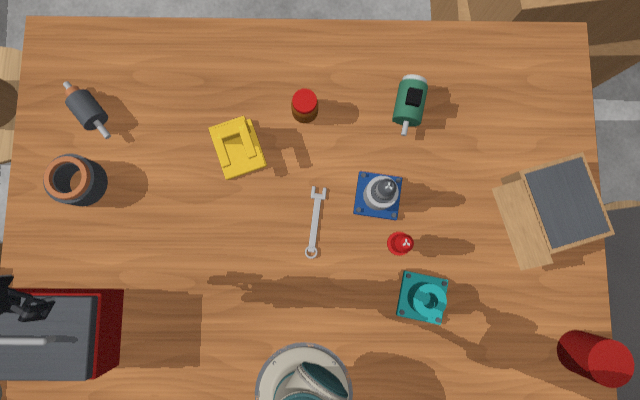

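Scene: the grey chuck stands in the blue fixture at scene (287,175), top (381,190). The yellow fork is at scene (341,300), top (238,147). Look-alikes are the red chuck at top (400,243) and the turquoise fixture at top (424,297). I choose the grey chuck in the blue fixture and check it in a close crop, alongside the rack.

Run:
```python
from h import *
t=load('t0.png');s=load('s0.png')
c=lambda d,x,y,w,h,k:cv2.resize(d['pixels'][y:y+h,x:x+w],None,fx=k,fy=k,interpolation=cv2.INTER_CUBIC)
a=np.hstack([c(t,340,160,78,70,5),c(t,200,110,78,70,5)]); b=np.hstack([c(s,255,145,78,50,5),c(s,300,260,78,80,5)[:250]])
b=np.hstack([c(s,255,147,78,70,5),c(s,300,263,78,70,5)][:2])
cv2.imwrite('pics/c0.png',np.vstack([a,b])[:, :780])
for n,col in (('blue',lambda h:(h[...,0]>105)&(h[...,0]<120)&(h[...,1]>150)),('yel',lambda h:(h[...,0]>22)&(h[...,0]<32)&(h[...,1]>180))):
  m=col(cv2.cvtColor(t['pixels'],cv2.COLOR_BGR2HSV)).astype(np.uint8)
  m[:, :150]=0; m[:, 460:]=0; m[:80]=0;m[250:]=0
  p=np.argwhere(m)[:,::-1].astype(np.float32); r=cv2.minAreaRect(p); print(n,len(p),r)
  print(cv2.boxPoints(r)); print([ray(t,*q,0.014).round(3).tolist() for q in cv2.boxPoints(r)])
for d in(t,s):
  R=cv2.Rodrigues(d['rvec'].reshape(3))[0];print('cam',-R.T@d['tvec'].reshape(3),R.round(2).tolist())
```

```text
blue 717 ((377.5699768066406, 195.50999450683594), (43.69919967651367, 42.1435661315918), 8.130102157592773)
[[352.95996 213.28   ]
 [358.91998 171.56   ]
 [402.18    177.73999]
 [396.21997 219.45999]]
[[0.425, -0.118, 0.014], [0.531, -0.133, 0.014], [0.516, -0.242, 0.014], [0.411, -0.225, 0.014]]
yel 63 ((239.9117889404297, 147.6470489501953), (52.14515686035156, 41.71612548828125), 75.96376037597656)
[[213.35297 127.41176]
 [253.82356 117.29411]
 [266.4706  167.88234]
 [226.00002 177.99998]]
[[0.641, 0.236, 0.014], [0.669, 0.134, 0.014], [0.538, 0.099, 0.014], [0.511, 0.2, 0.014]]
cam [ 0.32966613 -0.01203003  1.09337531] [[0.01, -1.0, 0.01], [-0.99, -0.01, -0.13], [0.13, -0.01, -0.99]]
cam [0.88840271 0.46907697 1.04579783] [[-0.77, 0.64, -0.01], [0.53, 0.63, -0.57], [-0.35, -0.44, -0.82]]
```

View pics/c0.png

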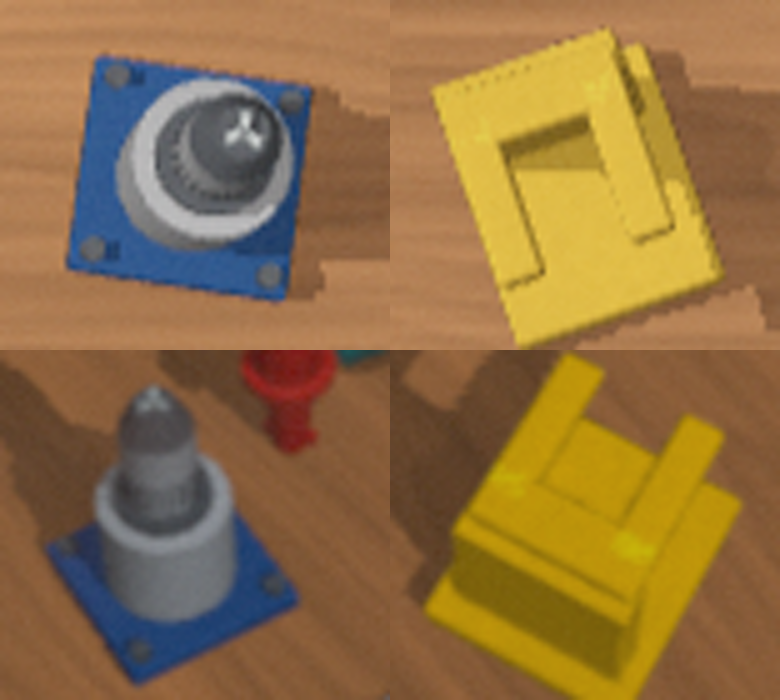

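Crop: the grey chuck with its conical nose is confirmed in the blue fixture (nose tip at top pixel about (389,185)). The fork slot opens toward the robot. Next I fit both poses to hand-picked corners.

Run:
```python
from h import *
from scipy.optimize import least_squares
t=load('t0.png');s=load('s0.png')
px=lambda L,o,b:np.array([[o[0]+(x-b[0]+.0)/5-.4,o[1]+(y-b[1])/5-.4] for x,y in L])
def fit(name,obs,x0):
  def w(p,P): c,q=np.cos(p[2]),np.sin(p[2]); P=np.array(P,float); return np.c_[p[0]+c*P[:,0]-q*P[:,1],p[1]+q*P[:,0]+c*P[:,1],P[:,2]]
  f=lambda p,i=None:np.concatenate([(proj(d,w(p,P))-u).ravel() for k,(d,P,u) in enumerate(obs) if i is None or i==k])
  r=least_squares(f,x0,loss='soft_l1'); print(name,r.x.round(4),np.degrees(r.x[2]).round(1)); print(f(r.x).reshape(-1,2).round(1).tolist())
  for k in range(len(obs)): print('  only',k,least_squares(f,x0,args=(k,)).x.round(4))
  return r.x
a=.055
fit('fixture',[(t,[(a,a,.014),(a,-a,.014),(-a,-a,.014),(-a,a,.014)],px([(95,56),(312,88),(285,300),(67,268)],(340,160),(0,0))),
 (s,[(a,a,.014),(-a,a,.014),(a,-a,.014)],px([(138,685),(298,602),(48,548)],(255,147),(0,350)))],[.47,-.18,-.14])
F=[(.021,.021,.1),(.021,-.021,.1),(-.044,.043,.1),(-.044,.021,.1),(-.044,-.021,.1),(-.044,-.043,.1)]
fit('rack',[(t,F,px([(498,146),(587,112),(507,287),(545,270),(635,243),(674,230)],(200,110),(390,0))),
 (s,[F[5],F[4],F[3],F[2]],px([(570,354),(605,373),(688,416),(724,433)],(300,263),(390,350)))],[.59,.17,.28])
print('nose',ray(t,340+245/5-.4,160+128/5-.4,.163),ray(s,255+152/5-.4,147+38/5,.163))
```

```text
fixture [ 0.4721 -0.1786 -0.142 ] -8.1
[[-0.1, -0.7], [-0.1, -0.7], [-0.1, 0.3], [-0.5, 0.0], [-0.3, -1.1], [1.2, -1.2], [-0.4, -0.3]]
  only 0 [ 0.4715 -0.1792 -0.1397]
  only 1 [ 0.4741 -0.1763 -0.1543]
rack [0.5789 0.1693 0.3517] 20.2
[[0.4, -0.9], [-0.3, 0.0], [-1.7, -0.1], [-0.2, 0.1], [-1.0, -0.5], [0.2, -1.0], [-0.6, -1.2], [0.5, -0.8], [-0.3, -1.3], [0.9, -0.4]]
  only 0 [0.5779 0.1684 0.3628]
  only 1 [0.5808 0.1707 0.3489]
nose [ 0.47349824 -0.18024369  0.163     ] [ 0.46871771 -0.18677059  0.163     ]
```

>>> send_rows(increments=[{"gripper":-1,"linear":[0.014,-0.043,0],"delta_rot":[0,0,-0.08]},{"gripper":-1,"linear":[0.028,-0.087,0],"delta_rot":[0,0,-0.16]},{"gripper":-1,"linear":[0.041,-0.13,0],"delta_rot":[0,0,-0.24]},{"gripper":-1,"linear":[0.055,-0.174,0],"delta_rot":[0,0,-0.32]},{"gripper":-1,"linear":[0.069,-0.217,0],"delta_rot":[0,0,-0.4]},{"gripper":-1,"linear":[0.083,-0.261,0],"delta_rot":[0,0,-0.48]},{"gripper":-1,"linear":[0.096,-0.304,0],"delta_rot":[0,0,-0.56]},{"gripper":-1,"linear":[0.11,-0.348,0],"delta_rot":[0,0,-0.64]}], newtons=60)

```text
clock: 0.9
position: [0.3634, 0.1664, 0.2312]
ee_rot: [-0.0, 0.522, 0.853, 0.0]
contact_force: [0.7, 0.8, 0.3]
width: 0.0851
gripper_force: 0.0
```

>>> send_rows(increments=[{"gripper":-1,"linear":[0.014,-0.043,0],"delta_rot":[0,0,-0.08]},{"gripper":-1,"linear":[0.028,-0.087,0],"delta_rot":[0,0,-0.16]},{"gripper":-1,"linear":[0.041,-0.13,0],"delta_rot":[0,0,-0.24]},{"gripper":-1,"linear":[0.055,-0.174,0],"delta_rot":[0,0,-0.32]},{"gripper":-1,"linear":[0.069,-0.217,0],"delta_rot":[0,0,-0.4]},{"gripper":-1,"linear":[0.083,-0.261,0],"delta_rot":[0,0,-0.48]},{"gripper":-1,"linear":[0.109,-0.347,0],"delta_rot":[0,0,-0.56]},{"gripper":-1,"linear":[0.109,-0.347,0],"delta_rot":[0,0,-0.6]}])

```text
clock: 1.7
position: [0.4729, -0.1816, 0.2309]
ee_rot: [0.0, 0.751, 0.66, -0.0]
contact_force: [1.5, -0.1, -0.6]
width: 0.0857
gripper_force: 0.0
```

Run:
```python
from h import *
s=grab('scene','s1.png');t=grab('top','t1.png');st=get_state();print(np.round(st['qpos'],2),np.round(st['position'],4))
c=lambda d,x,y,w,h,k:cv2.resize(d['pixels'][y:y+h,x:x+w],None,fx=k,fy=k,interpolation=cv2.INTER_CUBIC)
im=s['pixels'].copy()
k=6
a=c(s,235,105,110,100,k)
for z in (.08,.147,.163,st['position'][2]):
  for p,col in (((.473,-.179,z),(0,0,255)),((*st['position'][:2],z),(0,255,0))):
    u=proj(s,p)[0]; cv2.circle(a,tuple(int(q) for q in ((u-[235,105]+.5)*k)),4,col,1)
cv2.imwrite('pics/c1.png',a)
```

```text
[-0.51  0.18  1.64 -0.    1.32 -0.37] [ 0.4742 -0.1839  0.2306]
```

View pics/c1.png

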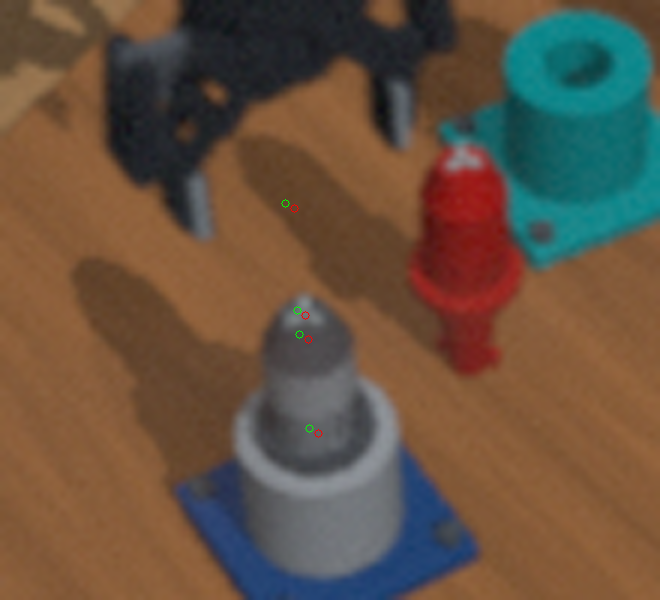

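The crop shows the chuck body centred at about (310,370) and the sleeve mouth at about (318,428), in line with the estimate (0.473,-0.179). The red look-alike is well clear at (463,260). Descending.

>>> send_rows(increments=[{"gripper":-1,"linear":[0,0,-0.02],"delta_rot":[0,0,0]},{"gripper":-1,"linear":[0,0,-0.045],"delta_rot":[0,0,0]},{"gripper":-1,"linear":[0,0,-0.045],"delta_rot":[0,0,0]}])

```text
clock: 2.1
position: [0.4699, -0.177, 0.1832]
ee_rot: [-0.004, 0.75, 0.661, -0.001]
contact_force: [0.0, -0.2, -0.0]
width: 0.0859
gripper_force: 0.0
```

Run:
```python
from h import *
for i in range(3):
  s=grab('scene','s2.png');st=get_state();print(np.round(st['position'],4),st['contact_force'])
```

```text
[ 0.4712 -0.1777  0.185 ] [1.00319618 0.08759128 0.55268563]
[ 0.4723 -0.1782  0.1863] [-0.43065618 -0.08341713  0.90212792]
[ 0.473  -0.1786  0.1871] [ 0.16423701  0.1280345  -0.30999492]
```

>>> send_rows(increments=[{"gripper":-1,"linear":[0,0,-0.025],"delta_rot":[0,0,0]},{"gripper":-1,"linear":[0,0,-0.05],"delta_rot":[0,0,0]},{"gripper":-1,"linear":[0,0,-0.07],"delta_rot":[0,0,0]},{"gripper":-1,"linear":[0,0,-0.08],"delta_rot":[0,0,0]},{"gripper":-1,"linear":[0,0,-0.083],"delta_rot":[0,0,0]},{"gripper":-1,"linear":[0,0,-0.083],"delta_rot":[0,0,0]},{"gripper":-0.5,"linear":[0,0,-0.083],"delta_rot":[0,0,0]},{"gripper":-0.2,"linear":[0,0,-0.083],"delta_rot":[0,0,0]}])

```text
clock: 3.05
position: [0.4734, -0.1793, 0.1044]
ee_rot: [0.001, 0.75, 0.661, 0.0]
contact_force: [-0.3, 0.0, 0.6]
width: 0.0592
gripper_force: 0.0
```

>>> send_rows(increments=[{"gripper":0.2,"linear":[0,0,0],"delta_rot":[0,0,0]},{"gripper":1,"linear":[0,0,0],"delta_rot":[0,0,0]},{"gripper":1,"linear":[0,0,0],"delta_rot":[0,0,0]},{"gripper":1,"linear":[0,0,0],"delta_rot":[0,0,0]},{"gripper":1,"linear":[0,0,0],"delta_rot":[0,0,0]}], newtons=80)

```text
clock: 3.55
position: [0.4735, -0.1793, 0.1044]
ee_rot: [0.001, 0.75, 0.661, 0.001]
contact_force: [1.3, 0.8, 6.4]
width: 0.0407
gripper_force: 80.2
```

>>> send_rows(increments=[{"gripper":1,"linear":[0,0,0],"delta_rot":[0,0,0.1]},{"gripper":1,"linear":[0,0,0],"delta_rot":[0,0,0.22]},{"gripper":1,"linear":[0,0,0],"delta_rot":[0,0,0.34]},{"gripper":1,"linear":[0,0,0],"delta_rot":[0,0,0.46]},{"gripper":1,"linear":[0,0,0],"delta_rot":[0,0,0.58]},{"gripper":1,"linear":[0,0,0],"delta_rot":[0,0,0.7]},{"gripper":1,"linear":[0,0,0],"delta_rot":[0,0,0.85]},{"gripper":1,"linear":[0,0,0],"delta_rot":[0,0,0.85]}])

```text
clock: 4.35
position: [0.4727, -0.1797, 0.1044]
ee_rot: [0.001, 0.41, 0.912, -0.001]
contact_force: [-2.4, -1.2, 6.4]
width: 0.0402
gripper_force: 80.6
```

>>> send_rows(increments=[{"gripper":1,"linear":[0,0,0],"delta_rot":[0,0,0]},{"gripper":1,"linear":[0,0,0],"delta_rot":[0,0,0]},{"gripper":1,"linear":[0,0,0.004],"delta_rot":[0,0,0]},{"gripper":1,"linear":[0,0,0.008],"delta_rot":[0,0,0]}])

```text
clock: 4.75
position: [0.4723, -0.1792, 0.1106]
ee_rot: [-0.0, 0.411, 0.912, -0.0]
contact_force: [2.0, -2.8, -7.6]
width: 0.0403
gripper_force: 81.6
```

>>> send_rows(increments=[{"gripper":1,"linear":[0,0,0.015],"delta_rot":[0,0,0]},{"gripper":1,"linear":[0,0,0.03],"delta_rot":[0,0,0]},{"gripper":1,"linear":[0,0,0.045],"delta_rot":[0,0,0]},{"gripper":1,"linear":[0,0,0.06],"delta_rot":[0,0,0]},{"gripper":1,"linear":[0,0,0.08],"delta_rot":[0,0,0]},{"gripper":1,"linear":[0,0,0.1],"delta_rot":[0,0,0]},{"gripper":1,"linear":[0,0,0.115],"delta_rot":[0,0,0]},{"gripper":1,"linear":[0,0,0.115],"delta_rot":[0,0,0]}])

```text
clock: 5.55
position: [0.4731, -0.1788, 0.2276]
ee_rot: [0.001, 0.411, 0.912, 0.0]
contact_force: [0.4, -0.6, -6.3]
width: 0.0406
gripper_force: 81.9
```

Run:
```python
from h import *
s=grab('scene','s3.png');st=get_state();print(np.round(st['position'],4),st['contact_force'],st['width'],np.round(st['qpos'],2))
c=lambda d,x,y,w,h,k:cv2.resize(d['pixels'][y:y+h,x:x+w],None,fx=k,fy=k,interpolation=cv2.INTER_CUBIC)
cv2.imwrite('pics/c3.png',c(s,235,85,110,120,5))
```

```text
[ 0.4724 -0.1785  0.2262] [ 0.07600177 -0.74411079 -7.02515942] 0.04070326294408208 [-0.5   0.17  1.66  0.    1.31 -1.22]
```

View pics/c3.png

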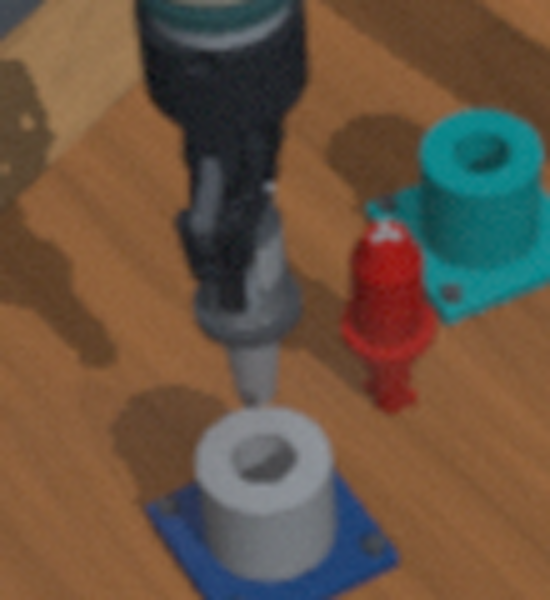

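The chuck hangs upright with its tip at (258,400), clear of the bore mouth at (265,460). Moving over to the rack.

>>> send_rows(increments=[{"gripper":1,"linear":[0.007,0.022,0],"delta_rot":[0,0,0]},{"gripper":1,"linear":[0.018,0.058,0],"delta_rot":[0,0,0]},{"gripper":1,"linear":[0.029,0.094,0],"delta_rot":[0,0,0]},{"gripper":1,"linear":[0.04,0.13,0],"delta_rot":[0,0,0]},{"gripper":1,"linear":[0.051,0.166,0],"delta_rot":[0,0,0]},{"gripper":1,"linear":[0.062,0.202,0],"delta_rot":[0,0,0]},{"gripper":1,"linear":[0.073,0.238,0],"delta_rot":[0,0,0]},{"gripper":1,"linear":[0.084,0.274,0],"delta_rot":[0,0,0]}])

```text
clock: 6.4
position: [0.5554, 0.0967, 0.224]
ee_rot: [-0.002, 0.411, 0.912, -0.001]
contact_force: [0.2, -0.7, -6.1]
width: 0.0403
gripper_force: 82.5
```

>>> send_rows(increments=[{"gripper":1,"linear":[0.01,0.036,0],"delta_rot":[0,0,0]},{"gripper":1,"linear":[0.018,0.06,0],"delta_rot":[0,0,0]},{"gripper":1,"linear":[0.022,0.0735,0],"delta_rot":[0,0,0]},{"gripper":1,"linear":[0.022,0.0735,0],"delta_rot":[0,0,0]},{"gripper":1,"linear":[0.022,0.0735,0],"delta_rot":[0,0,0]}])

```text
clock: 6.9
position: [0.5776, 0.1675, 0.2251]
ee_rot: [-0.001, 0.411, 0.912, -0.002]
contact_force: [-0.4, -0.3, -6.8]
width: 0.0403
gripper_force: 82.6
```

Run:
```python
from h import *
s=grab('scene','s4.png');t=grab('top','t4.png');st=get_state();p=st['position'];print(np.round(p,4),st['contact_force'],st['width'],np.round(st['qpos'],2))
def ring(a,d,o,k,c,r,z,col):
  th=np.linspace(0,2*np.pi,60);P=np.c_[c[0]+r*np.cos(th),c[1]+r*np.sin(th),th*0+z]
  cv2.polylines(a,[((proj(d,P)-o+.5)*k).astype(int)],True,col,1)
out=[]
for d,o in((s,(285,205)),(t,(190,100))):
  k=6;o=np.array(o);a=cv2.resize(d['pixels'][o[1]:o[1]+100,o[0]:o[0]+65 if d is t else o[0]+66],None,fx=k,fy=k,interpolation=cv2.INTER_CUBIC)
  ring(a,d,o,k,(.579,.169),.021,.1,(255,0,0))
  ring(a,d,o,k,p[:2],.028,p[2]-.0894+.065,(0,255,0));ring(a,d,o,k,p[:2],.0105,p[2]-.0894,(0,0,255))
  out.append(a)
cv2.imwrite('pics/c4.png',np.hstack(out))
```

```text
[0.5779 0.167  0.2258] [ 0.39202814 -0.14753139 -5.76004757] 0.04027265885209023 [ 0.17  0.32  1.45 -0.    1.37 -0.56]
```

View pics/c4.png

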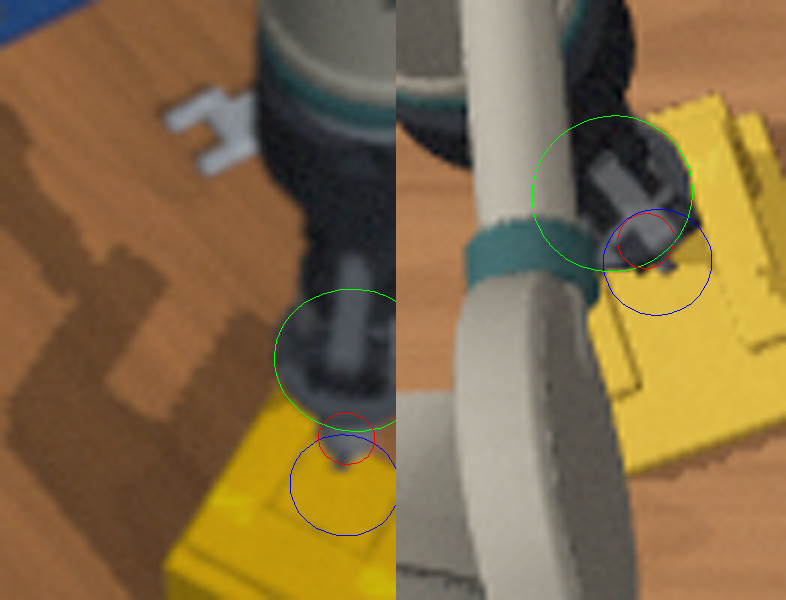

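The overlays agree with the picture: flange ring at (345,360), tip ring at (347,438), and the seat ring lies in the slot at (345,485). Lowering with a 3 mm bias toward the open end.

>>> send_rows(increments=[{"gripper":1,"linear":[-0.002,0.001,-0.01],"delta_rot":[0,0,0]},{"gripper":1,"linear":[-0.002,0.001,-0.025],"delta_rot":[0,0,0]},{"gripper":1,"linear":[-0.002,0.001,-0.035],"delta_rot":[0,0,0]},{"gripper":1,"linear":[-0.002,0.001,-0.045],"delta_rot":[0,0,0]},{"gripper":1,"linear":[-0.002,0.001,-0.05],"delta_rot":[0,0,0]},{"gripper":1,"linear":[-0.002,0.001,-0.05],"delta_rot":[0,0,0]}])

```text
clock: 7.6
position: [0.5761, 0.1693, 0.1753]
ee_rot: [-0.001, 0.411, 0.912, -0.0]
contact_force: [-0.1, 0.3, -6.9]
width: 0.0408
gripper_force: 82.6
```

>>> send_rows(increments=[{"gripper":1,"linear":[0,0,-0.008],"delta_rot":[0,0,0]},{"gripper":1,"linear":[0,0,-0.016],"delta_rot":[0,0,0]},{"gripper":1,"linear":[0,0,-0.024],"delta_rot":[0,0,0]},{"gripper":1,"linear":[0,0,-0.031],"delta_rot":[0,0,0]},{"gripper":1,"linear":[0,0,-0.036],"delta_rot":[0,0,0]},{"gripper":1,"linear":[0,0,-0.039],"delta_rot":[0,0,0]},{"gripper":1,"linear":[0,0,-0.039],"delta_rot":[0,0,0]}])

```text
clock: 8.3
position: [0.5764, 0.1696, 0.1368]
ee_rot: [-0.0, 0.411, 0.912, -0.0]
contact_force: [0.3, 0.0, -6.1]
width: 0.0407
gripper_force: 82.6
```

>>> send_rows(increments=[{"gripper":1,"linear":[0,0,-0.002],"delta_rot":[0,0,0]},{"gripper":1,"linear":[0,0,-0.004],"delta_rot":[0,0,0]},{"gripper":1,"linear":[0,0,-0.005],"delta_rot":[0,0,0]},{"gripper":1,"linear":[0,0,-0.006],"delta_rot":[0,0,0]},{"gripper":1,"linear":[0,0,-0.007],"delta_rot":[0,0,0]},{"gripper":1,"linear":[0,0,-0.007],"delta_rot":[0,0,0]}])

```text
clock: 8.9
position: [0.5765, 0.1696, 0.1302]
ee_rot: [-0.0, 0.411, 0.912, -0.0]
contact_force: [-0.1, 0.4, -6.0]
width: 0.0406
gripper_force: 82.6
```

Run:
```python
from h import *
s=grab('scene','s5.png');st=get_state();p=st['position'];print(np.round(p,4),st['contact_force'],st['moment'])
k=6;o=np.array((270,205));a=cv2.resize(s['pixels'][o[1]:o[1]+100,o[0]:o[0]+120],None,fx=k,fy=k,interpolation=cv2.INTER_CUBIC)
cv2.imwrite('pics/c5.png',a)
```

```text
[0.5766 0.1696 0.1303] [ 0.19774453 -0.18560427 -6.13556396] [-0.00681042  0.01889103  0.00820789]
```

View pics/c5.png

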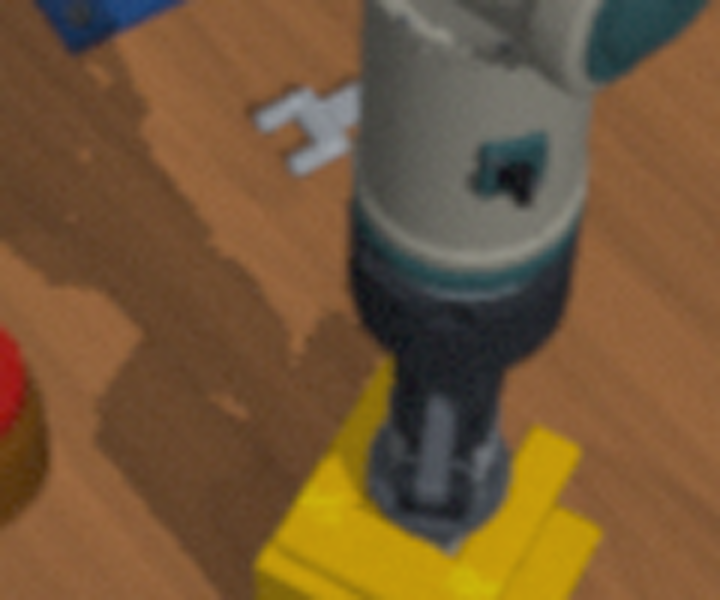

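The flange at (440,490) is in the slot, about 1 mm above the fork. I lower until contact shows in the force.

>>> send_rows(increments=[{"gripper":1,"linear":[0,0,-0.0005],"delta_rot":[0,0,0]},{"gripper":1,"linear":[0,0,-0.001],"delta_rot":[0,0,0]},{"gripper":1,"linear":[0,0,-0.0015],"delta_rot":[0,0,0]},{"gripper":1,"linear":[0,0,-0.0015],"delta_rot":[0,0,0]}])

```text
clock: 9.35
position: [0.5765, 0.1696, 0.1287]
ee_rot: [-0.0, 0.411, 0.912, -0.0]
contact_force: [-0.0, 0.6, -7.5]
width: 0.0404
gripper_force: 82.6
```

>>> send_rows(increments=[{"gripper":1,"linear":[0,0,-0.0005],"delta_rot":[0,0,0]},{"gripper":1,"linear":[0,0,-0.001],"delta_rot":[0,0,0]},{"gripper":1,"linear":[0,0,-0.001],"delta_rot":[0,0,0]},{"gripper":1,"linear":[0,0,-0.001],"delta_rot":[0,0,0]}])

```text
clock: 9.75
position: [0.5766, 0.1696, 0.1278]
ee_rot: [-0.0, 0.411, 0.912, 0.0]
contact_force: [0.4, -0.3, -7.0]
width: 0.0405
gripper_force: 82.6
```

>>> send_rows(increments=[{"gripper":1,"linear":[0,0,-0.0005],"delta_rot":[0,0,0]},{"gripper":1,"linear":[0,0,-0.001],"delta_rot":[0,0,0]},{"gripper":1,"linear":[0,0,-0.0015],"delta_rot":[0,0,0]},{"gripper":1,"linear":[0,0,-0.0015],"delta_rot":[0,0,0]}])

```text
clock: 10.15
position: [0.5766, 0.1695, 0.1262]
ee_rot: [-0.0, 0.411, 0.912, -0.0]
contact_force: [0.0, -1.1, -6.4]
width: 0.0408
gripper_force: 82.6
```

>>> send_rows(increments=[{"gripper":1,"linear":[0,0,-0.0005],"delta_rot":[0,0,0]},{"gripper":1,"linear":[0,0,-0.001],"delta_rot":[0,0,0]},{"gripper":1,"linear":[0,0,-0.0015],"delta_rot":[0,0,0]},{"gripper":1,"linear":[0,0,-0.0015],"delta_rot":[0,0,0]}])

```text
clock: 10.55
position: [0.5766, 0.1695, 0.1247]
ee_rot: [-0.0, 0.411, 0.912, -0.0]
contact_force: [-0.6, -0.2, -6.3]
width: 0.0405
gripper_force: 82.6
```

Run:
```python
from h import *
s=grab('scene','s6.png');st=get_state();p=st['position'];print(np.round(p,4),st['contact_force'],st['moment'])
k=12;o=np.array((320,255));a=cv2.resize(s['pixels'][o[1]:o[1]+48,o[0]:o[0]+60],None,fx=k,fy=k,interpolation=cv2.INTER_CUBIC)
th=np.linspace(0,2*np.pi,60)
for z,col in((.100,(0,0,255)),(.108,(0,255,0))):
  P=np.c_[p[0]+.028*np.cos(th),p[1]+.028*np.sin(th),th*0+z]; cv2.polylines(a,[((proj(s,P)-o+.5)*k).astype(int)],True,col,1)
c,q=np.cos(.3517),np.sin(.3517)
P=[(.579+c*x-q*y,.169+q*x+c*y,.1) for x,y in((-.044,.021),(.021,.021),(.021,-.021),(-.044,-.021))]
cv2.polylines(a,[((proj(s,P)-o+.5)*k).astype(int)],False,(255,0,0),1)
cv2.imwrite('pics/c6.png',a)
```

```text
[0.5766 0.1696 0.1248] [ 0.31685594  0.91751782 -6.95217729] [-0.02244302  0.01795898 -0.05060299]
```

View pics/c6.png

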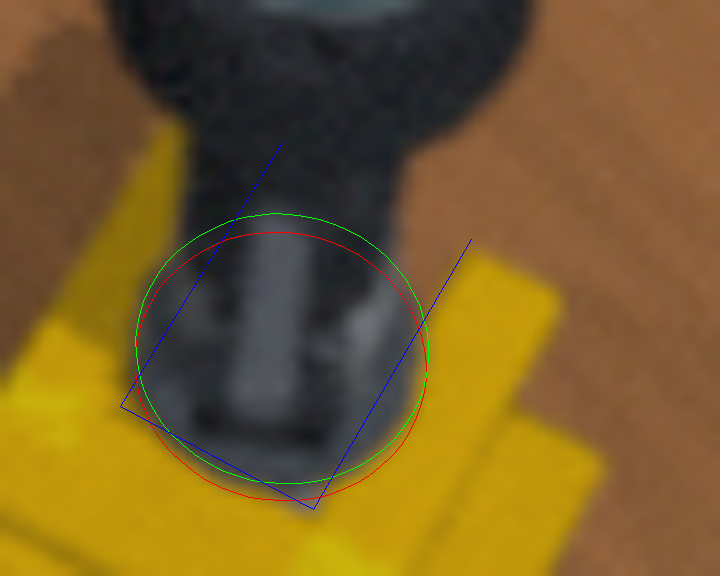

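The flange edge in the picture, about (285,495), nearly matches the modelled seated ring, and it is centred in the slot. A few more small steps down.

>>> send_rows(increments=[{"gripper":1,"linear":[0,0,-0.0005],"delta_rot":[0,0,0]},{"gripper":1,"linear":[0,0,-0.001],"delta_rot":[0,0,0]},{"gripper":1,"linear":[0,0,-0.0015],"delta_rot":[0,0,0]},{"gripper":1,"linear":[0,0,-0.0015],"delta_rot":[0,0,0]}])

```text
clock: 11.0
position: [0.5767, 0.1696, 0.1244]
ee_rot: [0.0, 0.411, 0.912, 0.0]
contact_force: [-2.1, 0.3, 2.8]
width: 0.0408
gripper_force: 82.9
```

Contact: the force went from -6.5 to +2.8 N. Releasing.

>>> send_rows(increments=[{"gripper":0.0,"linear":[0,0,0],"delta_rot":[0,0,0]},{"gripper":-0.2,"linear":[0,0,0],"delta_rot":[0,0,0]},{"gripper":-0.5,"linear":[0,0,0],"delta_rot":[0,0,0]},{"gripper":-1,"linear":[0,0,0],"delta_rot":[0,0,0]},{"gripper":-1,"linear":[0,0,0],"delta_rot":[0,0,0]},{"gripper":-1,"linear":[0,0,0],"delta_rot":[0,0,0]},{"gripper":-1,"linear":[0,0,0],"delta_rot":[0,0,0]}], newtons=20)

```text
clock: 11.7
position: [0.5767, 0.1696, 0.1233]
ee_rot: [0.0, 0.411, 0.912, 0.0]
contact_force: [-0.6, 0.9, 0.4]
width: 0.0856
gripper_force: 0.0
```

>>> send_rows(increments=[{"gripper":-1,"linear":[0,0,0.015],"delta_rot":[0,0,0]},{"gripper":-1,"linear":[0,0,0.035],"delta_rot":[0,0,0]},{"gripper":-1,"linear":[0,0,0.06],"delta_rot":[0,0,0]},{"gripper":-1,"linear":[0,0,0.09],"delta_rot":[0,0,0]},{"gripper":-1,"linear":[0,0,0.12],"delta_rot":[0,0,0]},{"gripper":-1,"linear":[0,0,0.15],"delta_rot":[0,0,0]},{"gripper":-1,"linear":[0,0,0.17],"delta_rot":[0,0,0]},{"gripper":-1,"linear":[0,0,0.17],"delta_rot":[0,0,0]}])

```text
clock: 12.5
position: [0.5782, 0.1699, 0.2968]
ee_rot: [0.003, 0.411, 0.912, 0.002]
contact_force: [0.1, -0.1, -0.7]
width: 0.0851
gripper_force: 0.0
```

>>> send_rows(increments=[{"gripper":-1,"linear":[-0.03,0,0],"delta_rot":[0,0,0]},{"gripper":-1,"linear":[-0.07,0,0],"delta_rot":[0,0,0]},{"gripper":-1,"linear":[-0.11,0,0],"delta_rot":[0,0,0]},{"gripper":-1,"linear":[-0.15,0,0],"delta_rot":[0,0,0]},{"gripper":-1,"linear":[-0.15,0,0],"delta_rot":[0,0,0]},{"gripper":-1,"linear":[-0.15,0,0],"delta_rot":[0,0,0]}])

```text
clock: 13.1
position: [0.4258, 0.1695, 0.2927]
ee_rot: [0.0, 0.411, 0.912, -0.0]
contact_force: [-0.3, 0.7, 0.1]
width: 0.0854
gripper_force: 0.0
```

Run:
```python
from h import *
s=grab('scene','s7.png');p=(.5767,.1696)
k=8;o=np.array((305,230));a=cv2.resize(s['pixels'][o[1]:o[1]+75,o[0]:o[0]+75],None,fx=k,fy=k,interpolation=cv2.INTER_CUBIC)
th=np.linspace(0,2*np.pi,60)
for z,r,col in((.100,.028,(0,0,255)),(.167,.021,(0,255,0))):
  P=np.c_[p[0]+r*np.cos(th),p[1]+r*np.sin(th),th*0+z]; cv2.polylines(a,[((proj(s,P)-o+.5)*k).astype(int)],True,col,1)
cv2.imwrite('pics/c7.png',a)
```

```text
(no output)
```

View pics/c7.png

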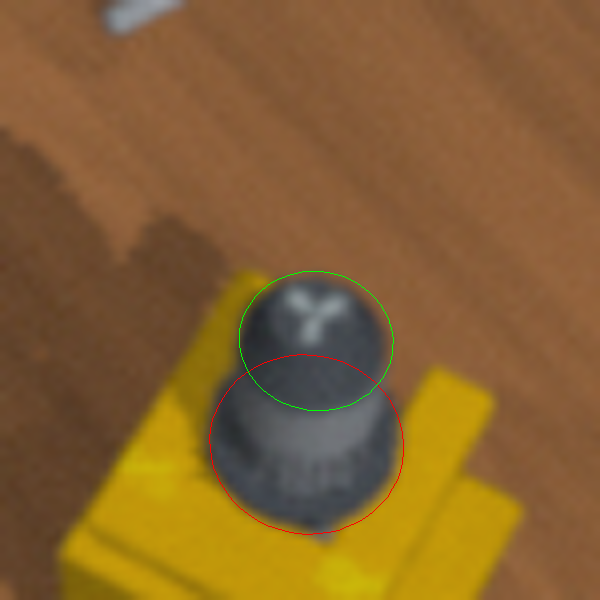

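The chuck hangs upright and seated: the flange at (305,445) fills the modelled ring, with the nose at (315,310), and the gripper is clear. Handing in.

```bash
python3 -c "
from rig import sign_off
print(sign_off())"
```

```text
the job is handed in; nothing more can be done
None
```

The chuck was twisted about 49°, pulled out of the bore and set in the yellow fork; the last picture shows it hanging upright on its flange, about 2–3 mm short of the seat by my estimate. I released it, kept clear of the jar, motor and wrench, and handed the job in at about 13 s, but `sign_off` gave no verdict.

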